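# Cover the paint pots for the night

### The arm

A 6-joint arm with a two-finger parallel gripper is mounted at the origin on the work surface. World frame = base frame: x ahead of the robot, y to its left, z up, the work surface at z = 0. Lengths are in m, angles in rad, forces in N, time in s.
With the tool pointing down it reaches from about 0.375 to 0.925 m from the base axis. Payload 5.7 kg.
Tool frame: the origin (TCP) lies midway between the tips of the shut fingers; the grasp point (between the pads) lies 19 mm behind it; z points along the fingers, y is the line along which they close (so a half turn about z gives the same grasp; the last joint's range is limited). The gripper opens to 88 mm and grips with 3 to 60 N. Pads are 20 mm wide; open, the fingers measure 115 mm over their backs; the gripper's body (75 mm by 178 mm) begins 61 mm behind the grasp point.
Start: joints at [1.196, 0.359, 1.51, -0, 1.272, -0.115], TCP at [0.154, 0.58, 0.223] pointing down, gripper open.
Joint ranges: [-2.97, 2.97], [-1.01, 2.36], [0.21, 2.38], [-0.96, 4.11], [0.2, 2.71], [-2.98, 2.98]. Speed limits (rad/s): [2.39, 2.39, 3.14, 3.14, 3.14, 3.14].

### API

Orientations are given as a unit quaternion [x, y, z, w].
In Python, from bench import move_ptp, servo_line, goto_joints, move_gripper, sleep, inverse_kinematics, capture, PlanningError, close_job, spot_in, silhouettes, current_clock, current_joint_pos, current_qvel, current_joint_torque, current_position, current_orientation, current_force, current_torque, current_finger_gap, current_grip_force gives the robot as it stands. Calls block until the motion is done:
- move_ptp(position, orientation): joint-space move of the TCP to a pose.
- servo_line(position, orientation=None, rate=0.15, contact_N=None): straight line of the TCP; orientation=None keeps the orientation; rate is the mean speed in m/s. With contact_N (N) it stops when the force on the tool has changed by that much, and returns True; else False.
- goto_joints(angles): joint-space move.
- move_gripper(opening): finger opening in m; the grip force is fixed at half the most; returns when the fingers have stopped.
- sleep(seconds).
- inverse_kinematics(position, orientation): joint angles nearest the present ones, or None.
- capture(name): name is "side" or "top"; returns a dict with "image" (420x560x3 uint8, blue, green, red), "range_z" (420x560 float32, m along the optical axis (not along the pixel's ray), 0 where there is no reading), "intrinsics" (3x3 intrinsics, pixels), "R" (3x3) and "t" (3): a world point X has camera coordinates R X + t. Camera axes: x right, y down, z forward; pixel columns grow to the right and rows downward; lengths in m; the calibration is good to about 2 mm. A picture is of the moment at which its call begins.
A pose or a line that the arm cannot do raises PlanningError and nothing moves.
- close_job(): hands the job in; it is judged then, once.
Trained networks look in the newest picture that a camera, given by its name, has taken for a name from the list of things; names that differ only in an ending like _2 or _b are one class to them, and where a whole thing is asked for, a point or a joint stands for the part that bears it (a point fixed in the world has none). Each returns a list of dicts, best first, with "conf" (0 to 1); they miss things now and then, are a little off and sometimes report something else, mostly with a low value. They report only what shows in the picture. A call takes as long as a camera call. They do not tell look-alikes from the thing itself.
- spot_in(camera, query): "xy" ([column, row] in pixels, amid what is visible of it).
- silhouettes(camera, query): "region" (420x560 bool, what is visible of it) and "xy" ([column, row] in pixels, amid what is visible of it).
Readings, each from a call of its own:
- current_clock(): time.
- current_joint_pos(): joint angles.
- current_qvel(): joint speeds.
- current_joint_torque(): joint torques, N m.
- current_position(): TCP position.
- current_orientation(): TCP orientation.
- current_force(): force on the tool from outside, world axes, zero at the start.
- current_torque(): the same for the moment, N m.
- current_finger_gap(): finger opening in m.
- current_grip_force(): force on a finger pad.
Only numpy, scipy, OpenCV 4.12 (cv2) and the standard library are available. Lean on these libraries where they do the work, as an engineer would, in place of code of your own. Each camera call takes 0.05 s, during which the arm holds its last target. There are 200 camera calls.

### The job

Cover the three open paint pots against dust: pick up the round lids one after another and set each, without dropping it, on the pot of its own size, so that it sits level with its plug in the mouth and its disc resting on the rim. Leave the pots standing where they are, and do not disturb the square lid, the basin, the brush or the palette knife.

Things in the scene. Friction and masses are not known exactly. Their poses are not given: they have to be found in the camera images.
- lid_small: the small round lid: a grey plastic disc 72 mm across and 5 mm thick; under it a round plug 40 mm across and 8 mm deep, on top a plain upright wooden knob 24 mm across and 30 mm high, in the middle. It lies right way up on the table, knob up. Origin at the centre of the plug's underside (on the table at the start); z up: disc from 8 to 13 mm above the origin, knob from 13 to 43 mm. Loose, about 60 g
- lid_medium: the medium round lid: a grey plastic disc 92 mm across and 5 mm thick; under it a round plug 60 mm across and 8 mm deep, on top a plain upright wooden knob 24 mm across and 30 mm high, in the middle. It lies right way up on the table, knob up. Origin at the centre of the plug's underside (on the table at the start); z up: disc from 8 to 13 mm above the origin, knob from 13 to 43 mm. Loose, about 90 g
- lid_large: the large round lid: a grey plastic disc 114 mm across and 5 mm thick; under it a round plug 82 mm across and 8 mm deep, on top a plain upright wooden knob 24 mm across and 30 mm high, in the middle. It lies right way up on the table, knob up. Origin at the centre of the plug's underside (on the table at the start); z up: disc from 8 to 13 mm above the origin, knob from 13 to 43 mm. Loose, about 130 g
- pot_small: the small paint pot: an open round white plastic pot 60 mm across outside, mouth 54 mm across inside, wall 3 mm, 40 mm high, empty but for dried stains, standing loose on the table; about 90 g. Origin at the centre of its underside, z up, rim 40 mm above the origin. Its own lid's plug goes into the mouth with 7 mm to spare all round and the disc rests on the rim; the lid's origin is then 32 mm above the pot's
- pot_medium: the medium paint pot: an open round white plastic pot 80 mm across outside, mouth 74 mm across inside, wall 3 mm, 44 mm high, empty but for dried stains, standing loose on the table; about 150 g. Origin at the centre of its underside, z up, rim 44 mm above the origin. Its own lid's plug goes into the mouth with 7 mm to spare all round and the disc rests on the rim; the lid's origin is then 36 mm above the pot's
- pot_large: the large paint pot: an open round white plastic pot 102 mm across outside, mouth 96 mm across inside, wall 3 mm, 48 mm high, empty but for dried stains, standing loose on the table; about 240 g. Origin at the centre of its underside, z up, rim 48 mm above the origin. Its own lid's plug goes into the mouth with 7 mm to spare all round and the disc rests on the rim; the lid's origin is then 40 mm above the pot's
- lid_square: lid of a square tin that is not here, to be left alone: grey plastic 90 x 90 mm, 13 mm high in all, with the same wooden knob (24 mm across, from 13 to 43 mm up). Origin at the centre of its underside on the table, x and y along its sides
- basin: dark plastic brush-washing basin, empty, 120 mm across, with a flat rim flange about 150 mm across with small holes, 70 mm high; bystander. Origin at the centre of its underside
- brush: flat paint brush lying on the table, 245 mm long, 14 mm high; bystander. Its x axis points from handle to bristles; origin 130 mm from the handle's end, under it
- palette_knife: palette knife lying on the table, 208 mm long, 16 mm high; bystander. Its x axis points from handle to blade; origin near the middle, under it
Things that resemble listed ones, but are neither listed nor needed, are in the scene too. What is shaped like the lid_large but purple is not meant.

How it is judged:
By the outcome, as a careful person would: the job done as asked, in the order asked, and still so for the second after the job is handed in, with the robot touching nothing.
It also fails if it takes over 88 s, if anything falls off the work surface, if the arm or the gripper's body presses on something with over 40 N, if the wrist force passes 120 N, or if a joint passes its speed limit or range.

## Working session

There is one attempt and no reset: what is moved stays moved. The work goes in short steps, each a Python script; the robot and the scene stay as the last script left them, time stands still between calls to the robot, and variables do not carry over. Pictures are saved under pics/ and viewed, at most 14 in all, crops included, and the job is handed in when it is done.

```bash
mkdir -p pics
cat > h.py <<'E'
from bench import *
import numpy as np, cv2
def world(c,uv,z=None):
    K=c["intrinsics"];R=c["R"];t=c["t"]
    uv=np.atleast_2d(uv).astype(float)
    ray=np.c_[uv,np.ones(len(uv))]@np.linalg.inv(K).T
    if z is None:
        d=c["range_z"][uv[:,1].astype(int),uv[:,0].astype(int)][:,None]
        return (ray*d-t)@R
    o=-R.T@t; r=ray@R
    return o+r*((z-o[2])/r[:,2])[:,None]
def cloud(c):
    v,u=np.mgrid[0:420,0:560]
    return world(c,np.c_[u.ravel(),v.ravel()]).reshape(420,560,3)
E
python3 - <<'E'
from h import *
for n in("top","side"):
    c=capture(n); cv2.imwrite(f"pics/{n}0.png",c["image"]); print(n,-c["R"].T@c["t"])
    P=cloud(c)
    for q in "lid_small lid_medium lid_large pot_small pot_medium pot_large lid_square basin".split():
        for s in silhouettes(n,q):
            m=s["region"]&(c["range_z"]>0)
            p=P[m]; 
            if len(p)==0: continue
            print(q,round(s["conf"],2),np.round(s["xy"]),m.sum(),np.round(p.min(0),3),np.round(p.max(0),3))
print(current_clock(),current_orientation())
E
```

```text
top [4.11029738e-01 5.34015477e-04 1.34219550e+00]
lid_small 0.82 [284. 173.] 464 [ 0.598 -0.026 -0.006] [0.668 0.045 0.05 ]
lid_medium 0.66 [354. 170.] 671 [ 0.595 -0.25   0.007] [ 0.678 -0.162  0.052]
lid_medium 0.42 [385. 229.] 1148 [ 0.412 -0.347 -0.004] [ 0.522 -0.234  0.05 ]
lid_large 0.92 [431. 301.] 1293 [ 0.186 -0.481 -0.007] [ 0.304 -0.363  0.05 ]
lid_large 0.91 [386. 231.] 1187 [ 0.409 -0.349 -0.004] [ 0.523 -0.234  0.05 ]
lid_large 0.8 [430. 164.] 1104 [ 0.596 -0.493  0.005] [ 0.709 -0.38   0.048]
lid_large 0.62 [448. 254.] 1114 [ 0.329 -0.521  0.005] [ 0.438 -0.41   0.049]
pot_small 0.78 [187. 225.] 341 [ 0.452  0.267 -0.002] [0.509 0.325 0.046]
pot_small 0.45 [384. 230.] 1150 [ 0.412 -0.344 -0.001] [ 0.523 -0.234  0.05 ]
pot_medium 0.83 [246. 224.] 582 [ 0.441  0.081 -0.003] [0.517 0.158 0.051]
pot_large 0.59 [325. 228.] 999 [ 0.412 -0.174 -0.003] [ 0.515 -0.069  0.055]
lid_square 0.89 [214. 165.] 855 [0.608 0.16  0.004] [0.719 0.27  0.048]
side [-0.04059962 -1.26228354  0.92794032]
lid_small 0.57 [315. 202.] 223 [ 0.6   -0.032  0.002] [0.671 0.062 0.047]
lid_medium 0.7
[... 262 characters left out ...]
96  0.   ] [ 0.711 -0.383  0.047]
lid_large 0.64 [315. 317.] 1251 [ 0.327 -0.526 -0.   ] [ 0.447 -0.411  0.046]
lid_large 0.63 [250. 282.] 902 [ 0.239 -0.33  -0.001] [ 0.348 -0.219  0.047]
pot_small 0.61 [242. 168.] 215 [ 0.452  0.26  -0.001] [0.513 0.331 0.043]
pot_medium 0.91 [260. 192.] 417 [0.441 0.073 0.002] [0.52  0.165 0.049]
pot_large 0.91 [285. 232.] 886 [ 0.409 -0.177 -0.001] [ 0.514 -0.067  0.053]
pot_large 0.42 [241. 143.] 896 [ 0.473  0.404 -0.004] [0.678 0.625 0.078]
lid_square 0.88 [297. 172.] 330 [ 0.608  0.156 -0.003] [0.717 0.29  0.052]
basin 0.61 [240. 143.] 896 [ 0.473  0.404 -0.004] [0.661 0.718 0.078]
0.9 [ 1.29539099e-01  9.91574315e-01 -8.23388135e-06 -8.70265532e-06]
```

View pics/top0.png

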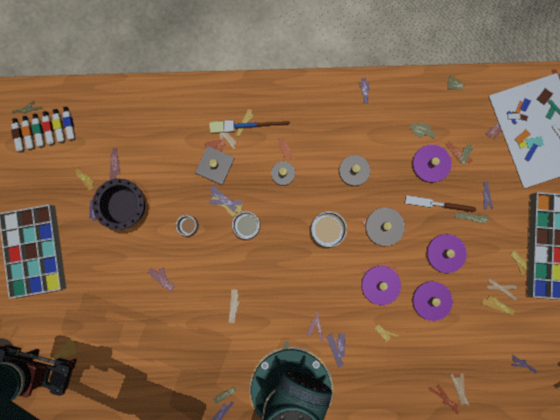

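View pics/side0.png

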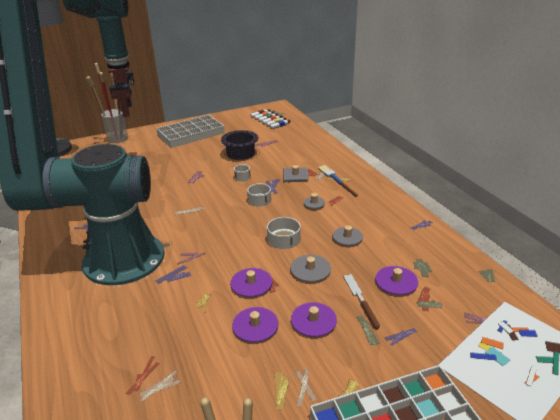

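Round-lid candidates in the top view:
- Grey: (283,173) small, (354,170) medium, (385,228) large.
- Purple lookalikes, not meant: (432,163), (446,253), (381,285), (433,300).
- Square, left alone: (214,165).

The pots are at (187,226), (246,225) and (328,230). I choose the three grey round ones, and will now refine their positions and check a crop.

```bash
cat >> h.py <<'E'
G={"lid_small":(.633,.01,.036),"lid_medium":(.637,-.206,.046),"lid_large":(.466,-.291,.057),
"pot_small":(.481,.296,.030),"pot_medium":(.479,.12,.04),"pot_large":(.463,-.122,.051)}
def locate(c,g,r,ztop,knob=None):
    """circle fit of outer edge of surface within 8 mm of ztop; knob centre from the points near its top"""
    P=cloud(c).reshape(-1,3); P=P[c["range_z"].ravel()>0]
    d=np.hypot(*(P[:,:2]-g).T)
    near=P[(d<r+.015)&(abs(P[:,2]-ztop)<.007)]
    (x,y),rad=cv2.minEnclosingCircle(near[:,:2].astype(np.float32))
    out=[x,y,rad,len(near)]
    if knob:
        k=P[(d<.03)&(P[:,2]>knob-.008)]
        out+=[*((k[:,:2].min(0)+k[:,:2].max(0))/2),k[:,2].mean()] if len(k) else [0]*3
    return np.round(out,4)
E
python3 - <<'E'
from h import *
for n in("top","side"):
    c=capture(n)
    for k,(x,y,r) in G.items():
        l=k[:3]=="lid"; zt=.013 if l else {"pot_small":.04,"pot_medium":.044,"pot_large":.048}[k]
        print(n,k,locate(c,(x,y),r,zt,.043 if l else None))
        s=silhouettes(n,k)
        # outline of silhouette: rim/disc plane ellipse centre from top camera
        if n=="top":
            for q in s:
                w=world(c,np.argwhere(q["region"])[:,::-1],zt)
                (a,b),R=cv2.minEnclosingCircle(w[:,:2].astype(np.float32))
                if np.hypot(a-x,b-y)<.03: print("   sil",np.round([a,b,R],4),np.round(w.mean(0)[:2],4))
    if n=="top": cv2.imwrite("pics/crop.png",cv2.resize(c["image"][130:330,160:470],None,fx=2.5,fy=2.5,interpolation=cv2.INTER_CUBIC))
E
```

```text
top lid_small [6.305e-01 4.200e-03 4.730e-02 3.940e+02 6.335e-01 9.200e-03 4.280e-02]
   sil [0.634  0.0085 0.0367] [0.6335 0.009 ]
top lid_medium [ 6.373e-01 -2.068e-01  5.980e-02  6.810e+02  6.367e-01 -2.039e-01
  4.310e-02]
   sil [ 0.6381 -0.2031  0.0461] [ 0.6377 -0.2031]
top lid_large [ 4.673e-01 -2.912e-01  7.110e-02  1.101e+03  4.656e-01 -2.883e-01
  4.310e-02]
   sil [ 0.4653 -0.2884  0.0575] [ 0.4663 -0.2888]
top pot_small [4.824e-01 2.968e-01 3.060e-02 7.600e+01]
top pot_medium [4.791e-01 1.209e-01 4.030e-02 1.000e+02]
   sil [0.4787 0.121  0.0432] [0.4793 0.1205]
top pot_large [ 4.619e-01 -1.193e-01  5.100e-02  1.230e+02]
   sil [ 0.4623 -0.1179  0.0528] [ 0.4619 -0.118 ]
side lid_small [6.327e-01 5.600e-03 3.960e-02 1.730e+02 6.341e-01 5.600e-03 4.280e-02]
side lid_medium [ 6.385e-01 -2.070e-01  4.990e-02  3.830e+02  6.372e-01 -2.069e-01
  4.270e-02]
side lid_large [ 4.623e-01 -2.882e-01  6.250e-02  7.860e+02  4.671e-01 -2.921e-01
  4.250e-02]
side pot_small [4.840e-01 2.946e-01 3.480e-02 8.200e+01]
side pot_medium [4.784e-01 1.193e-01 4.500e-02 1.220e+02]
side pot_large [ 4.647e-01 -1.225e-01  5.420e-02  1.940e+02]
```

View pics/crop.png

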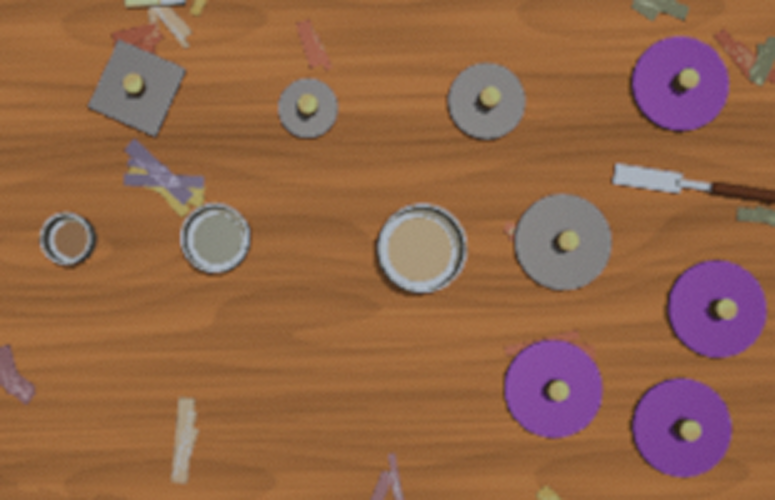

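The crop confirms the three grey round lids (small, medium, large at crop (307,105), (487,100), (563,241)). The square and purple ones are clearly different. Starting with the small lid.

```bash
cat >> h.py <<'E'
Q=[0,1,0,0]
POS={"small":((.634,.009),(.482,.2965),.032),"medium":((.6375,-.2045),(.479,.1205),.036),"large":((.466,-.289),(.462,-.119),.040)}
GZ=.018; UP=.125
def pick(s):
    (x,y),_,_=POS[s]
    move_gripper(.05)
    move_ptp([x,y,UP],Q)
    hit=servo_line([x,y,GZ],rate=.06,contact_N=6)
    print("down",hit,current_position(),current_clock())
    if hit: return
    move_gripper(0)
    print("gap",current_finger_gap(),"grip",current_grip_force())
    servo_line([x,y,UP],rate=.1)
    print("gap",current_finger_gap(),"F",current_force(),current_clock())
def carry(s):
    _,(x,y),h=POS[s]
    servo_line([x,y,UP],rate=.2)
    print("over",current_finger_gap(),current_position(),current_clock())
def lower(s,dx=0,dy=0):
    _,(x,y),h=POS[s]; x+=dx;y+=dy
    servo_line([x,y,GZ+h+.015],rate=.1)
    hit=servo_line([x,y,GZ+h-.003],rate=.02,contact_N=2.5)
    p=current_position(); print("contact",hit,p,"expected z",GZ+h,current_force(),current_clock())
def snap(n,name,x,y,z,s=60,f=5):
    c=capture(n); p=c["R"]@np.array([x,y,z])+c["t"]; u,v=(c["intrinsics"]@p/p[2])[:2].astype(int)
    a,b=max(v-s,0),max(u-s,0)
    return cv2.resize(c["image"][a:a+2*s,b:b+2*s],None,fx=f,fy=f,interpolation=cv2.INTER_CUBIC)
E
python3 - <<'E'
from h import *
for s,(a,b,h) in POS.items():
    for p in(a,b): print(s,inverse_kinematics([*p,UP],Q) is not None, inverse_kinematics([*p,GZ],Q) is not None)
servo_line([.154,.58,.25]); pick("small"); carry("small")
im=snap("side","",.482,.2965,.08,40,8); cv2.imwrite("pics/s1.png",im)
E
```

```text
small True True
small True True
medium True True
medium True True
large True True
large True True
down False [0.63427735 0.00899081 0.01833294] 7.2917
gap 0.023514900975430745 grip 30.0001323223114
gap 0.02357438968601077 F [-0.28023986  0.62166061 -0.46443599] 9.0417
over 0.023425742469714506 [0.48241234 0.29585961 0.12495176] 10.8167
```

View pics/s1.png

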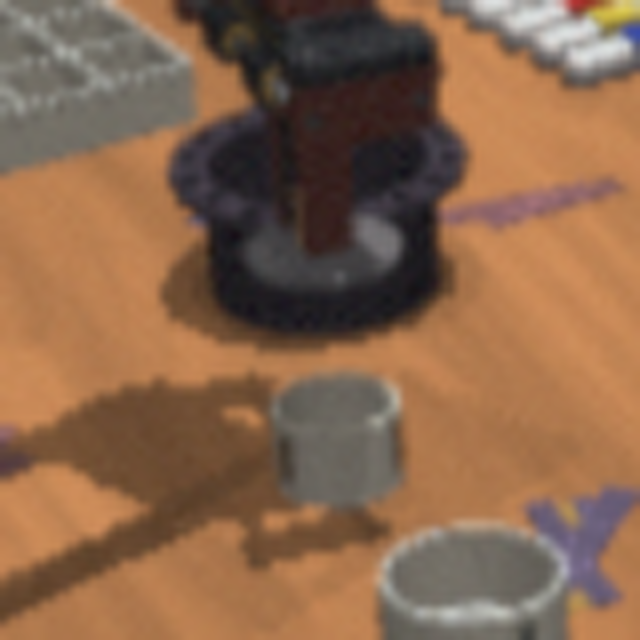

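The lid is held level at crop (325,250), above the small pot at (335,440). Lowering it.

```bash
cat >> h.py <<'E'
def release(s):
    x,y,z=current_position()
    move_gripper(.05); servo_line([x,y,z+.08],rate=.1); print("released",current_clock())
E
python3 - <<'E'
from h import *
lower("small"); 
c=snap("side","",.482,.2965,.04,40,8); cv2.imwrite("pics/s2.png",c)
E
```

```text
contact True [0.4818168  0.29641712 0.05000231] expected z 0.05 [-0.27216587  0.13386547  4.32612571] 12.3333
```

View pics/s2.png

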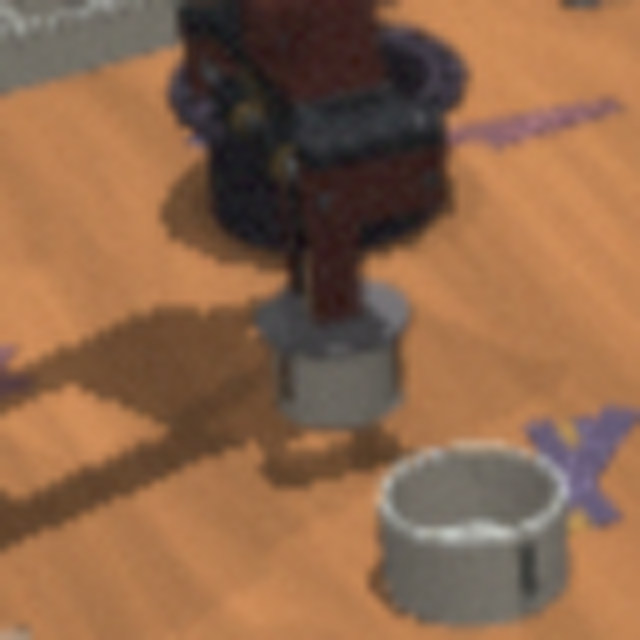

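Contact came exactly at seating height (0.050), with the disc at crop (335,325) flat on the rim. Releasing it, then the medium lid.

Run:
```python
from h import *
release("small")
c0=snap("side","",.482,.2965,.04,25,12)
pick("medium"); 
if current_finger_gap()>.02: carry("medium"); lower("medium")
c1=snap("side","",.479,.1205,.05,25,12)
cv2.imwrite("pics/s3.png",cv2.resize(np.hstack([c0,c1]),(800,400)))
```

```text
released 13.95
down False [ 0.63774065 -0.20462081  0.01839143] 18.05
gap 0.023461806264992228 grip 30.000130534172058
gap 0.023568751631004223 F [-1.22615446  0.39437617 -1.51358845] 19.8
over 0.023139447381190774 [0.47947718 0.11997024 0.12500436] 21.7583
contact True [0.47884743 0.12048937 0.05400601] expected z 0.05399999999999999 [-0.83453166 -0.4522381   5.27750996] 23.1833
```

View pics/s3.png

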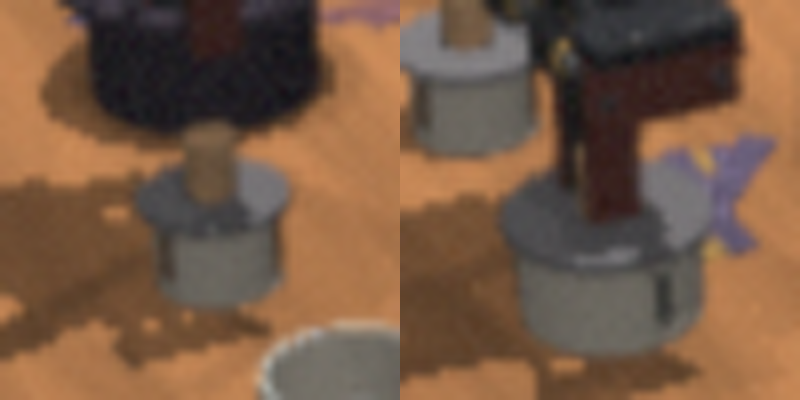

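The left crop shows the small lid level on its pot at (215,195). The right one shows the medium lid seated at (605,215), with contact at the expected height. Now the large lid.

Run:
```python
from h import *
release("medium")
pick("large"); 
if current_finger_gap()>.02: carry("large"); lower("large")
c1=snap("side","",.462,-.119,.05,32,12)
cv2.imwrite("pics/s4.png",cv2.resize(c1,(500,500)))
```

```text
released 24.7917
down False [ 0.46619499 -0.28915998  0.01830987] 28.4583
gap 0.023498914850061732 grip 30.00010460615158
gap 0.023452194516409296 F [-0.74452214  0.73130278 -1.8426849 ] 30.2083
over 0.023695583769540174 [ 0.46240859 -0.11963485  0.12506204] 31.2083
contact True [ 0.46190149 -0.11889778  0.05797214] expected z 0.057999999999999996 [-0.25967654 -0.51332588  4.01158703] 32.5917
```

View pics/s4.png

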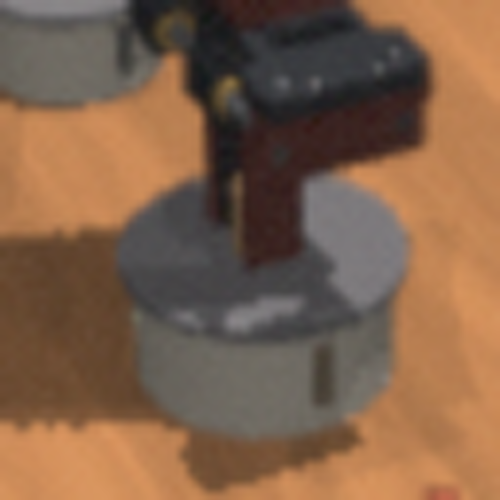

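The large lid is seated level at (265,255). Releasing it, backing off, then checking all three.

Run:
```python
from h import *
release("large")
x,y,z=current_position(); servo_line([x,y,.25],rate=.15); move_ptp([.154,.58,.25],Q)
sleep(.5)
c=capture("top"); P=cloud(c).reshape(-1,3); P=P[c["range_z"].ravel()>0]
for s,(a,b,h) in POS.items():
    d=np.hypot(*(P[:,:2]-b).T); D=P[(d<.06)&(abs(P[:,2]-h-.0105)<.012)&(d>.016)]
    r=G["lid_"+s][2]; D=D[np.hypot(*(D[:,:2]-b).T)<r-.004]
    A=np.c_[D[:,:2]-b,np.ones(len(D))]; f=np.linalg.lstsq(A,D[:,2],rcond=None)[0]
    k=P[(d<.03)&(P[:,2]>h+.036)]
    print(s,"tilt",np.round(f[:2],3),"z",round(f[2],4),"want",h+.013,"knob",np.round((k.min(0)+k.max(0))/2,4))
cv2.imwrite("pics/end.png",cv2.resize(c["image"][100:330,80:480],None,fx=2,fy=2)); print(current_clock())
```

```text
released 34.2
small tilt [ 0.006 -0.003] z 0.0455 want 0.045 knob [0.4815 0.2962 0.0743]
medium tilt [-0.003 -0.003] z 0.0495 want 0.048999999999999995 knob [0.4784 0.1211 0.0801]
large tilt [ 0.    -0.002] z 0.0536 want 0.053 knob [ 0.4617 -0.1181  0.0837]
38.3417
```

View pics/end.png

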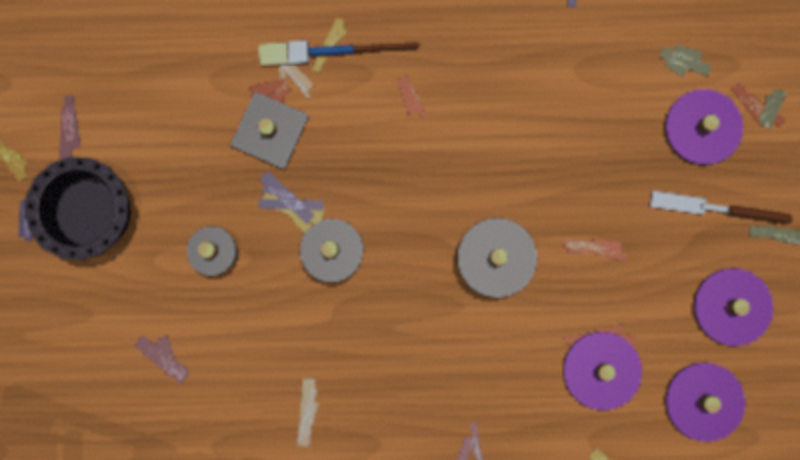

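All three lids sit level on their pots at (212,250), (331,250) and (497,258), and the bystanders are undisturbed.

```bash
python3 -c "
from bench import *
print(close_job())"
```

```text
the job is handed in; nothing more can be done
None
```

The small, medium and large lids each sit level on the pot of their own size, nothing else looked disturbed in the last picture, and the job was handed in at about 38 s of the 88 s limit.

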